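Close a brooch drilling jig over its hidden pin and hold it shut

ROBOT

A 6-joint arm with a two-finger parallel gripper is mounted at the origin on a cart in front of the work surface, level with it; the furniture and walls round the work are solid. World frame = base frame: x ahead of the robot, y to its left, z up, the work surface at z = 0. Lengths are in m, angles in rad, forces in N, time in s.
With the tool pointing down it reaches from about 0.425 to 0.95 m from the base axis. Payload 3.5 kg.
Tool frame: the origin (TCP) lies midway between the tips of the shut fingers; the grasp point (between the pads) lies 19 mm behind it; x points along the fingers, z is the direction in which the jaws open and shut, and the axes are right-handed (so a half turn about x gives the same grasp; the last joint's range is limited). The gripper opens to 85 mm and grips with 20 to 120 N. Pads are 22 mm wide; open, the fingers measure 114 mm over their backs; the gripper's body (76 mm by 85 mm) begins 54 mm behind the grasp point. The pads swing forward as they close: fully open they stand 13 mm farther back than shut.
Start: joints at [-1.284, 0.286, 1.577, -0, 1.279, -0.15], TCP at [0.286, -0.612, 0.231] pointing down, gripper open.
Joint ranges: [-2.77, 2.77], [-0.9, 2.22], [0.21, 2.48], [-1.53, 4.67], [0.24, 2.81], [-2.84, 2.84]. Speed limits (rad/s): [2.79, 2.79, 3.14, 3.14, 3.14, 3.14].

INTERFACE

Orientations are given as a unit quaternion [x, y, z, w].
In Python, from plant import readout, eyes, ctrl gives the robot as it stands.
- The arm moves only by the tool move_arm, never from a script. Its argument "commands" is a list of rows, each a list of 7 numbers: the turn, a rotation vector about the world's x, y, z in rad, then the shift along the world's x, y, z in mm, then the closure in counts, from 0 (fully open) to 255 (shut). A call has 1 to 12 rows; each row is the pose to reach, as a shift and turn from the pose measured when the call began; what a row does not reach only later rows make up. A row lasts 1/10 s, in which the tool goes at most 50 mm and 8.59 degrees, less where a joint would pass 70% of its speed; a pose out of reach is approached as far as the arm can. A call with a gripper value outside its range is refused whole. The fingers move at their own pace and stop on an object; "newtons" is the grip in N (left out, the last holds). Time passes only in rows, so rows that repeat a pose let the fingers close. It gives the time, the measured TCP pose, the force and the opening at its end, in the units of the state.
- readout.get_state(): the state, without advancing time (a new reading comes with each control period).
- eyes.read_camera(name): name is "scene" or "side" or "wrist"; returns a dict with "color" (400x640x3 uint8, red, green, blue), "depth" (400x640 float32, m along the optical axis (not along the pixel's ray), 0 where there is no reading), "K" (3x3 intrinsics, pixels), "dist" ([k1, k2, p1, p2, k3] as OpenCV has them; the pictures are not rectified), "eye" and "attitude" of the camera in the world. Camera axes: x right, y down, z forward; pixel columns grow to the right and rows downward; lengths in m; the calibration is good to about 2 mm. A picture is of the moment at which its call begins.
- ctrl.sign_off(): hands the job in, once; it reports no verdict.
The state is a dict: "time": time; "qpos": joint angles; "dq": joint speeds; "joint_efforts": joint torques, N m; "eef_pos": TCP position; "tcp_rot": TCP orientation; "contact_force": force on the tool from outside, world axes, zero at the start; "wrist_torque": the same for the moment, N m; "opening": opening from 0.0 (shut) to 1.0 (fully open).
Only numpy, scipy, OpenCV 4.12 (cv2) and the standard library are available. Lean on these libraries where they do the work, as an engineer would, in place of code of your own. Each camera call takes 0.05 s, during which the arm holds its last target.

TASK

The drilling jig on the worktop is loaded with two ceramic brooches: close it for drilling. Take the loose cover plate by its upright handle, bring it over the jig lined up with it, rest it lightly on the locating pin, which you can no longer see then, and slide it along the jig's length until the socket in its underside drops over the pin; then press it down flat. Finish while still holding the handle and pressing the cover down with about 15 N, do not let go; leave the brooches in their pockets and the other things on the table where they are.

Things in the scene. Friction and masses are not known exactly. Their poses are not given: they have to be found in the camera images.
- jig: Drilling jig screwed to the worktop: flat wooden block, 90 (x) x 160 (y, long axis) x 20 mm high; origin at the centre of its underside. In its top two rectangular pockets, 8 mm deep, 48 mm either side of the middle along y, each holding an oval brooch below the top face; between them a slot runs 30 mm along y and a steel pin stands in it. Looks the same after a half turn
- jig_top (a point): Middle of the jig's top face. The locating pin, 10 mm across with a tip bevelled to 6 mm, rises 8 mm above this face. It is fixed on the long centre line (x = 0), but its place along the slot differs each time: y from -10 to +10 mm from here. It is not tracked: find it by sliding the cover along y while it rests lightly on the tip, or by camera before the cover hides it
- cover_grip (a point): Middle of the upright handle of the loose cover: plywood plate 84 (x) x 150 (y) x 14 mm, 0.17 to 0.35 kg, flat on the worktop, four small brass bushings on top. Handle: dark wood, 60 mm wide (x), 14 mm thick (y: pinch it so), rising 44 mm from the plate. Point 41 mm above the underside, 17 mm below the handle's top. Either way round fits the jig
- cover_socket (a point): Mouth centre of the cover's blind round socket, in its underside straight below the handle: 13 mm across, 10 mm deep; axes as cover_grip. Resting on the pin's tip this point is 28 mm above the worktop; once the socket drops over the pin the plate lies flat on the jig and it is at 20 mm
- brooch_a_center (a point): Oval ceramic brooch, 41x60x7 mm, loose in the jig's pocket on the -y side; point at its centre, about 15.5 mm above the worktop; its top stays 1 mm below the block's top
- brooch_b_center (a point): The other, like brooch, in the jig's pocket on the +y side
- wood_rib: bystander: flat light wooden throwing rib, 58x109x8 mm; origin at the centre of its underside
- ring_cutter_1: bystander: metal ring cutter, 67 mm across, 22 mm high; origin at the centre of its underside
- ring_cutter_2: bystander: small metal ring cutter, 47 mm across, 18 mm high; origin at the centre of its underside
- wood_stamp: bystander: turned wooden seal standing upright, 33 mm across, 62 mm high; origin at the centre of its underside
- rubber_kidney: bystander: flat kidney-shaped rubber, 52x100x8 mm; origin at the centre of its underside
Not all that is in view belongs to the job. Leave any blue look-alike of the part that bears brooch_a_center alone.

How it is judged:
On the way:
1. the cover is lifted clear of the worktop and held by its handle (height (world z) of cover_socket above 0.03 m and contact force between the fingers and cover above 1 N), for 0.2 s.
At the end, for the whole second after the job is handed in: Cover seated on the pin: underside within 1.5 mm of the jig top, within 5 mm across and 14 mm along of its middle, aligned to 0.12 rad, level to 0.04 rad, still; fingers touch it (over 3 N), 6 to 40 N on the jig; brooches within 9 mm of their pocket centres; no bystander moved 30 mm (z of cover_socket in the frame of jig between 0.018 and 0.0215 m and x of cover_socket in the frame of jig between -0.005 and 0.005 m and y of cover_socket in the frame of jig between -0.014 and 0.014 m and angle between the y axis of cover_socket and the y axis of jig, either way round below 0.12 rad and angle between cover_socket's own z axis and vertical below 0.04 rad and contact force between cover and jig between 6 and 40 N and contact force between the fingers and cover above 3 N and linear speed of cover below 0.02 m/s and x of brooch_a_center in the frame of jig between -0.009 and 0.009 m and y of brooch_a_center in the frame of jig between -0.057 and -0.039 m and z of each of brooch_a_center, brooch_b_center in the frame of jig below 0.02 m and x of brooch_b_center in the frame of jig between -0.009 and 0.009 m and y of brooch_b_center in the frame of jig between 0.039 and 0.057 m and distance of each of wood_rib, ring_cutter_1, ring_cutter_2, wood_stamp, rubber_kidney from where it was at the start of the episode below 0.03 m); the arm keeps its last pose, push and grip.
It also fails if it takes over 48 s, if anything falls off the work surface, if the arm or the gripper's body presses on something with over 40 N, if the wrist force passes 120 N, or if a joint passes its speed limit or range.

## Working session

There is one attempt and no reset: what is moved stays moved. The work goes in short steps, Python scripts to look and compute and a tool call to move; the robot and the scene stay as the last step left them, time stands still between calls to the robot, and variables do not carry over. Pictures are saved under pics/ and viewed, and the job is handed in when it is done.

Besides the shell and the picture viewer there is one more tool, called after "Emit:" as a command line: name --pt "numbers of a row" for each row, then --argument value for the rest. move_arm: Moves the arm, as the interface text tells. Its arguments: {"type":"object","properties":{"commands":{"type":"array"},"newtons":{"type":"number"}},"required":["commands"]}

```bash
mkdir -p pics; ls
cat > h.py <<'E'
import numpy as np, cv2
from scipy.spatial.transform import Rotation as R
from plant import readout, eyes, ctrl
def cam(n):
    d=eyes.read_camera(n); return d
def save(n,img): cv2.imwrite('pics/'+n+'.png', img[...,::-1])
E
python3 - <<'E'
from h import *
s=readout.get_state(); print(s)
import pickle
D={}
for n in("scene","side","wrist"):
    d=cam(n); D[n]=d; save(n+'0',d['color']); print(n,d['K'],d['dist'],d['eye'],d['attitude'])
pickle.dump(D,open('d0.pkl','wb'))
E
```

```text
pics
{'time': 0.0, 'qpos': array([-1.28400633e+00,  2.87173418e-01,  1.57818950e+00, -2.21753312e-05,
        1.27859000e+00, -1.50053522e-01]), 'dq': array([-0.00010966, -0.00092358,  0.00021883,  0.00071623, -0.00022466,
        0.00092937]), 'joint_efforts': array([ 4.19220614e-04, -4.05979049e+01, -2.92623943e+01, -1.18800067e-04,
        5.88705981e-03, -7.61461934e-06]), 'eef_pos': array([ 0.28538023, -0.61097596,  0.22993524]), 'tcp_rot': array([ 0.3803163 ,  0.59709964, -0.37923085,  0.59583177]), 'contact_force': array([-0.10104643, -0.61232891,  0.56289475]), 'wrist_torque': array([ 0.01942299, -0.03021548, -0.01719924]), 'opening': 1.001168788608755}
scene [[466.89699207   0.         323.48675607]
 [  0.         466.89699207 200.40503367]
 [  0.           0.           1.        ]] [-0.07522042  0.          0.          0.          0.        ] [-0.06292577  0.93355007  0.63084574] [-0.22879652  0.829148   -0.48784819  0.1488956 ]
side [[362.08858813   0.         318.18214009]
 [  0.         362.08858813 202.6976929 ]
 [  0.           0.           1.        ]] [-0.0337543  0.         0.         0.         0.       ] [ 0.42812586 -0.91555052  0.76084754] [ 0.8944034  -0.02935718  0.01091532 -0.44616317]
wrist [[358.1954891    0.         320.92109594]
 [  0.         358.1954891  205.04372361]
 [  0.           0.           1.        ]] [-0.08114246  0.          0.          0.          0.        ] [ 0.34545613 -0.58459104  0.37178732] [ 0.83623226 -0.53224494 -0.07178593  0.11080488]
```

View pics/scene0.png

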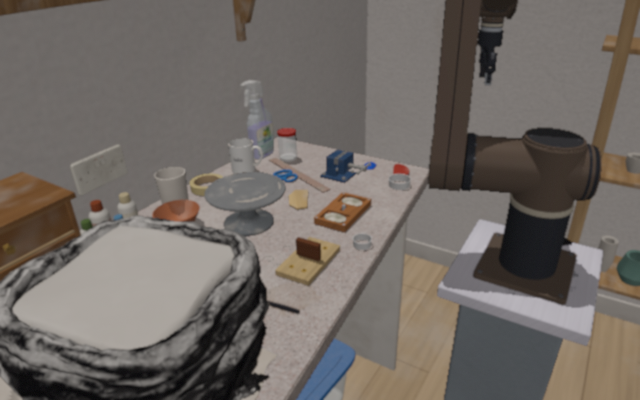

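View pics/side0.png

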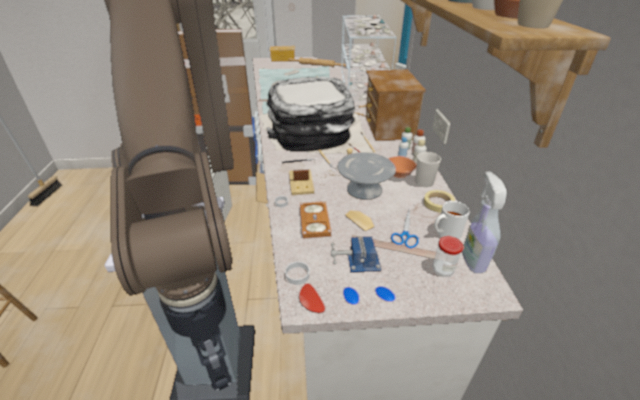

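View pics/wrist0.png

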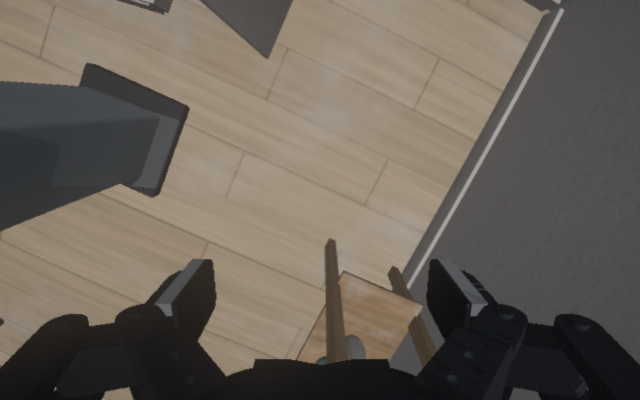

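The scene view shows the plywood cover with its dark handle at (308,255), and the jig with two pale brooches at (343,210). In the side view they are at (302,182) and (315,219). The blue ovals at side (351,296) and (385,294) are look-alike brooches and stay where they are. The wrist camera only sees floor.

Things that could be mistaken for the cover or jig: wooden rib side (360,220), red kidney (311,298), blue vice (363,253), rim of the cake stand (366,170).

```bash
cat >> h.py <<'E'
def ray(d,uv):
    p=cv2.undistortPoints(np.array([[uv]],float),np.array(d['K']),np.array(d['dist']))[0,0]
    v=R.from_quat(d['attitude']).apply([p[0],p[1],1.]); return np.array(d['eye']),v
def onz(d,uv,z):
    e,v=ray(d,uv); return e+v*(z-e[2])/v[2]
def dep(d,uv):
    e,v=ray(d,uv); return e+v*d['depth'][int(round(uv[1])),int(round(uv[0]))]
def cloud(d):
    h,w=d['depth'].shape
    uu,vv=np.meshgrid(np.arange(w),np.arange(h))
    p=cv2.undistortPoints(np.stack([uu,vv],-1).reshape(-1,1,2).astype(float),np.array(d['K']),np.array(d['dist']))[:,0]
    v=np.c_[p,np.ones(len(p))]; z=d['depth'].reshape(-1,1)
    P=R.from_quat(d['attitude']).apply(v*z)+np.array(d['eye']); P[z[:,0]<=0]=np.nan
    return P.reshape(h,w,3)
E
python3 - <<'E'
from h import *
import pickle
D=pickle.load(open('d0.pkl','rb'))
for n,pts in (("scene",dict(cover=(300,262),handle=(308,249),jig=(343,210),cut=(362,243),ring2=(400,184),stand=(245,190))),("side",dict(cover=(302,187),handle=(301,175),jig=(315,219),cut=(281,202),ring=(297,272),blue=(351,296),stand=(366,165),rib=(360,220),vice=(363,253),knife=(295,161),red=(311,298)))):
    for k,v in pts.items(): print(n,k,v,dep(D[n],v).round(3),onz(D[n],v,0.01).round(3))
a=cv2.resize(D['scene']['color'][170:290,260:420],None,fx=5,fy=5,interpolation=cv2.INTER_CUBIC); save('cs',a)
a=cv2.resize(D['side']['color'][140:320,260:420],None,fx=3.3,fy=3.3,interpolation=cv2.INTER_CUBIC); save('cside',a)
E
```

```text
scene cover (300, 262) [0.438 0.248 0.013] [0.441 0.245 0.01 ]
scene handle (308, 249) [0.428 0.229 0.04 ] [0.453 0.193 0.01 ]
scene jig (343, 210) [0.465 0.006 0.018] [ 0.472 -0.005  0.01 ]
scene cut (362, 243) [ 0.364  0.092 -0.003] [0.355 0.109 0.01 ]
scene ring2 (400, 184) [ 0.397 -0.209  0.017] [ 0.402 -0.221  0.01 ]
scene stand (245, 190) [0.653 0.168 0.103] [0.779 0.033 0.01 ]
side cover (302, 187) [0.432 0.171 0.015] [0.432 0.179 0.01 ]
side handle (301, 175) [0.43  0.218 0.038] [0.43  0.261 0.01 ]
side jig (315, 219) [ 0.469 -0.01   0.012] [ 0.469 -0.008  0.01 ]
side cut (281, 202) [0.356 0.104 0.002] [0.357 0.093 0.01 ]
side ring (297, 272) [ 0.407 -0.222 -0.002] [ 0.407 -0.233  0.01 ]
side blue (351, 296) [ 0.545 -0.319  0.004] [ 0.545 -0.324  0.01 ]
side stand (366, 165) [0.658 0.159 0.106] [0.691 0.316 0.01 ]
side rib (360, 220) [ 0.615 -0.022  0.009] [ 0.614 -0.023  0.01 ]
side vice (363, 253) [ 0.594 -0.2    0.038] [ 0.6   -0.172  0.01 ]
side knife (295, 161) [0.408 0.374 0.007] [0.409 0.368 0.01 ]
side red (311, 298) [ 0.442 -0.321  0.007] [ 0.442 -0.324  0.01 ]
```

View pics/cs.png

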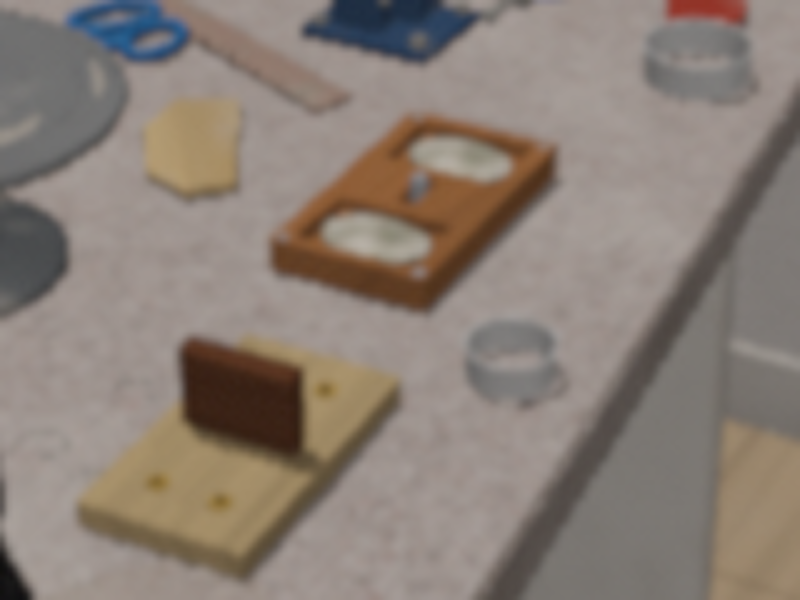

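View pics/cside.png

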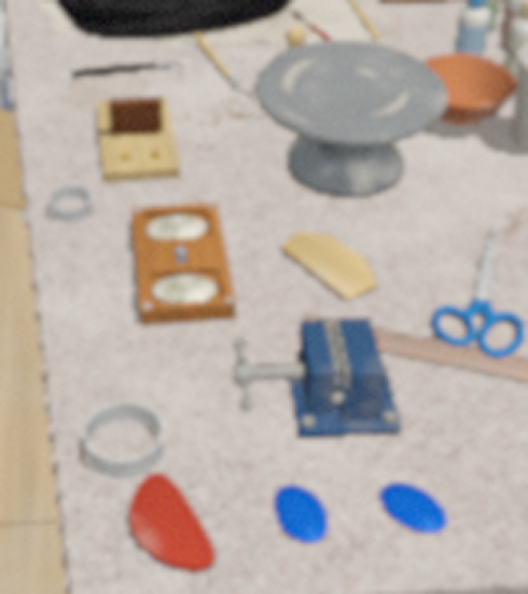

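The close crops confirm the picks. The cover is plywood with brass bushings and an upright dark handle. The jig holds two pale brooches, with the pin visible at about scene (343.6,207). Next I'll estimate both poses.

Run:
```python
from h import *
import pickle
D=pickle.load(open('d0.pkl','rb'))
for n in D:
    if n=='wrist': continue
    d=D[n]; P=cloud(d); hsv=cv2.cvtColor(d['color'],cv2.COLOR_RGB2HSV)
    x,y,z=P[...,0],P[...,1],P[...,2]
    for name,c,zr,r in (("jig",(.466,-.005),(.012,.03),.12),("cover",(.432,.22),(.008,.022),.11),("handle",(.432,.22),(.03,.08),.08)):
        m=(np.hypot(x-c[0],y-c[1])<r)&(z>zr[0])&(z<zr[1])
        q=np.c_[x[m],y[m]].astype(np.float32)
        (cx,cy),(w,h),a=cv2.minAreaRect(q)
        print(n,name,len(q),"ctr",round(cx,4),round(cy,4),"wh",round(w,4),round(h,4),"ang",round(a,1),"zmed",np.median(z[m]).round(4))
s=readout.get_state(); print(R.from_quat(s['tcp_rot']).as_matrix().round(3))
m=R.from_quat(s['tcp_rot']); w=D['wrist']
print("cam in tool",m.inv().apply(np.array(w['eye'])-s['eef_pos']).round(4))
print((m.inv()*R.from_quat(w['attitude'])).as_matrix().round(3))
```

```text
scene jig 1102 ctr 0.4708 -0.0034 wh 0.0933 0.1659 ang 2.6 zmed 0.0179
scene cover 1232 ctr 0.4319 0.2234 wh 0.0867 0.1566 ang 2.7 zmed 0.013
scene handle 327 ctr 0.4308 0.2249 wh 0.0593 0.0174 ang 2.8 zmed 0.0479
side jig 895 ctr 0.4686 -0.0063 wh 0.09 0.1679 ang 2.0 zmed 0.0189
side cover 360 ctr 0.4303 0.2209 wh 0.0838 0.1545 ang 3.3 zmed 0.0145
side handle 135 ctr 0.4304 0.2197 wh 0.0605 0.0199 ang 5.6 zmed 0.0474
[[-0.001  0.906  0.423]
 [ 0.002  0.423 -0.906]
 [-1.     0.    -0.002]]
cam in tool [-0.1415  0.0657  0.0011]
[[ 0.    -0.262  0.965]
 [ 0.    -0.965 -0.262]
 [ 1.     0.    -0.   ]]
```

Emit:
move_arm --pt "0 0 0.14 30 35 5 0" --pt "0 0 0.28 60 70 10 0" --pt "0 0 0.42 90 105 15 0" --pt "0 0 0.56 120 140 20 0" --pt "0 0 0.7 145 180 20 0" --pt "0 0 0.84 165 220 20 0" --pt "0 0 0.98 180 260 20 0" --pt "0 0 1.12 190 300 20 0" --pt "0 0 1.26 200 340 20 0" --pt "0 0 1.4 205 380 20 0"

```text
time: 1.15
eef_pos: [0.4907, -0.2293, 0.2499]
tcp_rot: [-0.096, 0.701, 0.096, 0.7]
contact_force: [-0.3, -0.2, 1.0]
opening: 1.0
```

Emit:
move_arm --pt "0 0 0.135 -4 31 0 0" --pt "0 0 0.27 -8 62 0 0" --pt "0 0 0.405 -12 93 0 0" --pt "0 0 0.54 -16 124 0 0" --pt "0 0 0.675 -20 155 0 0" --pt "0 0 0.81 -24 186 0 0" --pt "0 0 0.945 -28 217 0 0" --pt "0 0 1.08 -32 248 0 0" --pt "0 0 1.215 -36 279 0 0" --pt "0 0 1.35 -40 310 0 0" --pt "0 0 1.35 -40 310 0 0" --pt "0 0 1.35 -40 310 0 0"

```text
time: 2.35
eef_pos: [0.4504, 0.0811, 0.2497]
tcp_rot: [0.513, -0.488, -0.512, -0.486]
contact_force: [-0.2, 0.0, 0.6]
opening: 0.999
```

Run:
```python
from h import *
import pickle
s=readout.get_state(); print(s['time'],s['qpos'].round(2),s['eef_pos'].round(4),R.from_quat(s['tcp_rot']).as_matrix().round(3))
d=cam('wrist'); pickle.dump(d,open('w1.pkl','wb')); save('w1',d['color'])
```

```text
2.35 [-0.04 -0.23  2.07 -0.    1.3  -1.66] [0.4504 0.0811 0.2497] [[-0.001 -0.999 -0.052]
 [-0.002 -0.052  0.999]
 [-1.     0.001 -0.002]]
```

View pics/w1.png

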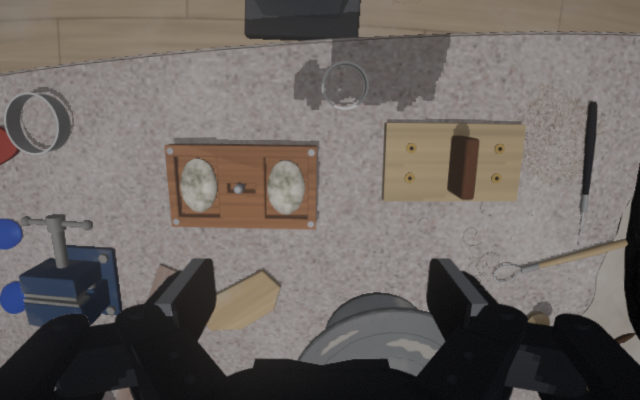

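The wrist view shows both parts clearly: jig at (242,187) with the pin at (238,188), cover at (455,163) with its handle at (464,167).

```bash
cat > m.py <<'E'
from h import *
def rect(d,mask,z,name):
    cs,_=cv2.findContours(mask.astype(np.uint8),cv2.RETR_EXTERNAL,cv2.CHAIN_APPROX_NONE)
    c=max(cs,key=cv2.contourArea)
    q=np.array([onz(d,p[0],z)[:2] for p in c],np.float32)
    (cx,cy),(w,h),a=cv2.minAreaRect(q)
    print(name,"px",cv2.boundingRect(c),"ctr",round(cx,4),round(cy,4),"wh",round(w,4),round(h,4),"ang",round(a,2))
    return c
E
python3 - <<'E'
from m import *
import pickle
d=pickle.load(open('w1.pkl','rb'))
im=d['color']; hsv=cv2.cvtColor(im,cv2.COLOR_RGB2HSV); P=cloud(d)
for p in [(242,170),(395,190),(464,167),(60,330),(238,187)]: print(p,hsv[p[1],p[0]],P[p[1],p[0]].round(4))
H,S,V=[hsv[...,i].astype(int) for i in range(3)]
X,Y,Z=[P[...,i] for i in range(3)]
box=np.zeros(H.shape,bool); box[130:240,155:330]=1
mj=box&(S>110)
mj=cv2.morphologyEx(mj.astype(np.uint8),cv2.MORPH_CLOSE,np.ones((3,3)))
rect(d,mj,.02,'jig col')
box=np.zeros(H.shape,bool); box[110:215,375:535]=1
mc=box&((S>70))
rect(d,mc,.014,'cover col')
mh=box&(Z>.035)&(Z<.08); print(np.nanpercentile(Z[mh],[5,50,95]))
for nm,m in (('jig',(np.hypot(X-.467,Y)<.12)&(Z>.014)&(Z<.035)),('cov',(np.hypot(X-.43,Y-.22)<.11)&(Z>.008)&(Z<.022)),('hand',(np.hypot(X-.43,Y-.22)<.09)&(Z>.05)&(Z<.08))):
    q=np.c_[X[m],Y[m]].astype(np.float32); print(nm,cv2.minAreaRect(q),np.median(Z[m]))
m=(np.hypot(X-.467,Y)<.03)&(Z>.0225); print('pin d',m.sum(),np.nanmedian(P[m],0))
a=cv2.resize(im[130:240,155:330],None,fx=4.5,fy=4.5,interpolation=cv2.INTER_CUBIC); save('w1j',a)
E
```

```text
(242, 170) [ 12 116 127] [ 0.4508 -0.0041  0.0191]
(395, 190) [ 19  69 148] [0.4653 0.1606 0.0125]
(464, 167) [ 10 110  67] [0.4302 0.2155 0.0549]
(60, 330) [113  38  27] [0.442  0.0123 0.3162]
(238, 187) [130   6 136] [ 0.468  -0.007   0.0253]
jig col px (168, 146, 148, 82) ctr 0.4695 -0.0049 wh 0.0881 0.1572 ang 2.33
cover col px (400, 124, 124, 76) ctr 0.4309 0.2281 wh 0.0809 0.1323 ang 3.09
[0.03796553 0.05607148 0.05784298]
jig ((0.47043123841285706, -0.005768440663814545), (0.09088316559791565, 0.16061802208423615), 1.7012590169906616) 0.018609864962465916
cov ((0.4320284128189087, 0.22159036993980408), (0.085173599421978, 0.15139979124069214), 3.047563076019287) 0.013045948390714934
hand ((0.43180638551712036, 0.22079524397850037), (0.05910326912999153, 0.014715896919369698), 3.462829351425171) 0.056545509716759534
pin d 6742 [0.4464564  0.01613421 0.31759112]
```

View pics/w1j.png

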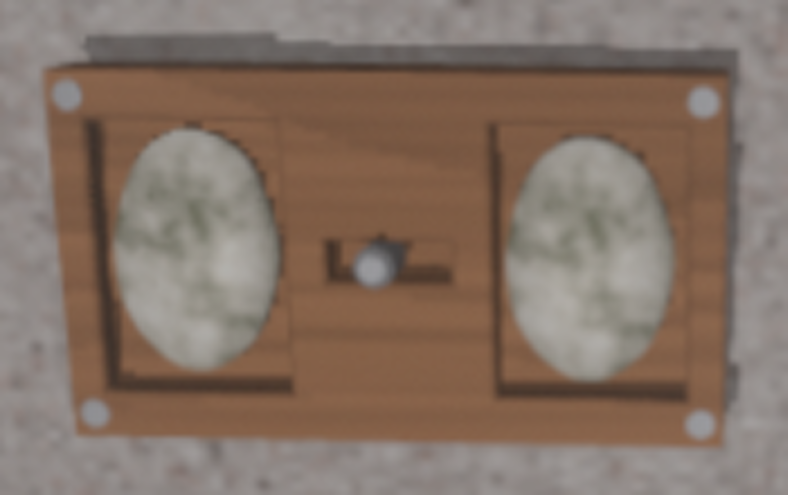

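The crop shows the jig's top with corner screws, both brooches in their pockets, and the pin tip at crop (374,268), toward the −y end of the slot.

Run:
```python
from m import *
import pickle
d=pickle.load(open('w1.pkl','rb'))
f=lambda p:((p[0]+.5)/4.5-.5+155,(p[1]+.5)/4.5-.5+130)
for nm,c in (('corn',[(47,70),(725,70),(722,440),(80,433)]),('scr',[(67,96),(704,102),(699,425),(95,412)])):
    q=np.array([onz(d,f(p),.02)[:2] for p in c]); print(nm,q.round(4).tolist(),q.mean(0).round(4))
    e=(q[1]+q[2]-q[0]-q[3])/2; print('len',np.linalg.norm(e),'yaw',np.degrees(np.arctan2(-e[0],e[1])),'w',np.linalg.norm(q[0]+q[1]-q[2]-q[3])/2)
c=q.mean(0); a=np.arctan2(-e[0],e[1])
pin=onz(d,f((374,268)),.028)[:2]; print('pin',pin)
M=np.array([[np.cos(a),np.sin(a)],[-np.sin(a),np.cos(a)]]); print('pin in jig',(M@(pin-c)).round(4))
```

```text
corn [[0.4281, -0.0854], [0.4209, 0.0723], [0.51, 0.0759], [0.5169, -0.0822]] [ 0.469  -0.0048]
len 0.15804713202730936 yaw 2.562710379462839 w 0.0889430762855201
scr [[0.434, -0.0809], [0.4285, 0.0679], [0.5064, 0.0702], [0.5112, -0.0781]] [ 0.47   -0.0052]
len 0.1485583753308458 yaw 1.987649704768666 w 0.07761270410473903
pin [ 0.46968063 -0.00669447]
pin in jig [-0.0004 -0.0015]
```

Emit:
move_arm --pt "0 0 0 -4 30 -15 0" --pt "0 0 0 -8 60 -35 0" --pt "0 0 0 -12 90 -60 0" --pt "0 0 0 -16 120 -90 0" --pt "0 0 0 -18 140 -120 0" --pt "0 0 0 -18 140 -145 0" --pt "0 0 0 -18 140 -150 0" --pt "0 0 0 -18 140 -150 0"

```text
time: 3.2
eef_pos: [0.4325, 0.2195, 0.099]
tcp_rot: [0.512, -0.489, -0.512, -0.486]
contact_force: [0.4, -0.0, 0.6]
opening: 0.999
```

Run:
```python
from h import *
import pickle
s=readout.get_state(); print(s['time'],s['eef_pos'].round(4),s['contact_force'])
d=cam('wrist'); pickle.dump(d,open('w2.pkl','wb')); save('w2',d['color'])
```

```text
3.2 [0.4325 0.2195 0.099 ] [ 0.39067462 -0.03020538  0.6064413 ]
```

View pics/w2.png

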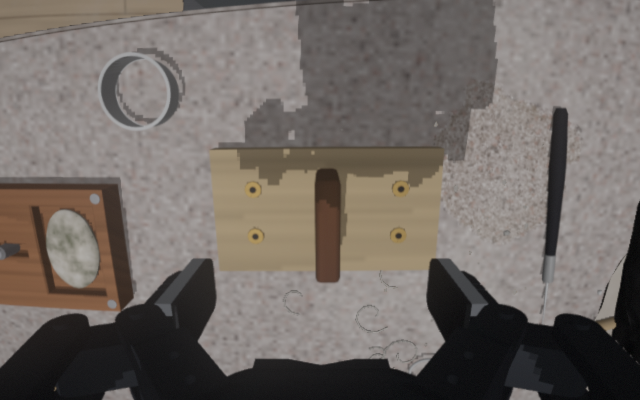

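The handle at (327,225) sits centred between the fingers and square to them. I'll descend and grip.

Run:
```python
from m import *
import pickle
d=pickle.load(open('w2.pkl','rb')); P=cloud(d)
X,Y,Z=[P[...,i] for i in range(3)]
for nm,m in (('cov',(np.hypot(X-.43,Y-.22)<.11)&(Z>.008)&(Z<.022)),('hand',(np.hypot(X-.43,Y-.22)<.06)&(Z>.05)&(Z<.066))):
    m[:, :] &= True; q=np.c_[X[m],Y[m]].astype(np.float32); print(nm,cv2.minAreaRect(q),np.median(Z[m]))
```

```text
cov ((0.43231868743896484, 0.22152110934257507), (0.08465635031461716, 0.1509035974740982), 3.1983954906463623) 0.013077060137986263
hand ((0.4317571520805359, 0.22120049595832825), (0.05906868353486061, 0.013774129562079906), 3.4720535278320312) 0.05673674577732454
```

Emit:
move_arm --pt "0 0 0 0 1 -20 0" --pt "0 0 0 0 1 -40 0" --pt "0 0 0 0 1 -60 0" --pt "0 0 0 0 1 -75 0" --pt "0 0 0 0 1 -75 0" --pt "0 0 0 0 1 -75 255" --pt "0 0 0 0 1 -75 255" --pt "0 0 0 0 1 -75 255" --pt "0 0 0 0 1 -75 255" --pt "0 0 0 0 1 -75 255" --pt "0 0 0 0 1 -75 255" --pt "0 0 0 0 1 -75 255" --newtons 80

```text
time: 4.45
eef_pos: [0.4342, 0.2212, 0.0262]
tcp_rot: [0.513, -0.488, -0.511, -0.488]
contact_force: [-0.7, 0.3, 5.3]
opening: 0.151
```

Emit:
move_arm --pt "0 0 0 0 0 10 255" --pt "0 0 0 0 0 25 255" --pt "0 0 0 0 0 45 255" --pt "0 0 0 0 0 60 255" --pt "0 0 0 4 -20 60 255" --pt "0 0 0 8 -45 60 255" --pt "0 0 0 12 -70 60 255" --pt "0 0 0 16 -95 60 255" --pt "0 0 -0.008 20 -120 60 255" --pt "0 0 -0.016 24 -145 60 255" --pt "0 0 -0.016 28 -165 60 255" --pt "0 0 -0.016 28 -165 60 255"

```text
time: 5.65
eef_pos: [0.462, 0.0543, 0.0859]
tcp_rot: [0.508, -0.493, -0.507, -0.492]
contact_force: [0.0, -0.5, -1.8]
opening: 0.153
```

Run:
```python
from m import *
import pickle
s=readout.get_state(); print(s['time'],s['eef_pos'].round(4),s['contact_force'],s['wrist_torque'],s['opening']); print(R.from_quat(s['tcp_rot']).as_matrix().round(4))
d=cam('wrist'); pickle.dump(d,open('w3.pkl','wb')); save('w3',d['color'])
P=cloud(d); X,Y,Z=[P[...,i] for i in range(3)]
c=s['eef_pos']
m=(np.hypot(X-c[0],Y-c[1])<.11)&(Z>.05)&(Z<.09)
print(np.nanpercentile(Z[m],[5,25,50,75,95]))
```

```text
5.65 [0.462  0.0543 0.0859] [ 0.02695421 -0.54160129 -1.79029628] [0.05277732 0.0068     0.00441225] 0.15308641808446843
[[ 2.000e-04 -9.996e-01 -2.950e-02]
 [-2.400e-03 -2.950e-02  9.996e-01]
 [-1.000e+00 -1.000e-04 -2.400e-03]]
[0.07149844 0.07236901 0.07282057 0.07327787 0.07409717]
```

View pics/w3.png

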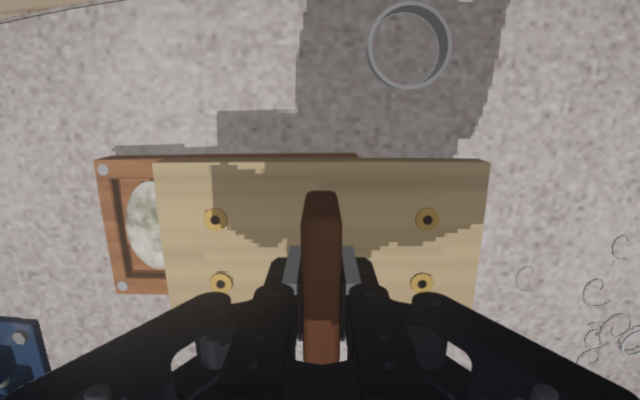

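The cover is held level with the tool, with its bushings at (215,219), (427,219), (221,283) and (422,284). Comparing the bushings before and after the grasp gives the in-hand offset.

Run:
```python
from m import *
import pickle
def bush(d,pts,z):
    hsv=cv2.cvtColor(d['color'],cv2.COLOR_RGB2HSV); q=[]
    for (u,v) in pts:
        w=9; S=hsv[v-w:v+w+1,u-w:u+w+1,1].astype(float)
        dark=hsv[v-w:v+w+1,u-w:u+w+1,2].astype(float)
        m=(S>np.median(S)+45)|(dark<60)
        n,l,st,ce=cv2.connectedComponentsWithStats(m.astype(np.uint8)); k=1+np.argmax(st[1:,4])
        x,y,ww,hh=st[k,:4]; p=(u-w+x+(ww-1)/2,v-w+y+(hh-1)/2); print(p,ww,hh,end=' ')
        q.append(onz(d,p,z)[:2])
    q=np.array(q); e=(q[1]+q[3]-q[0]-q[2])/2; yaw=np.arctan2(-e[0],e[1]); 
    print('\n',q.round(4).tolist(),'ctr',q.mean(0).round(4),'yaw',np.degrees(yaw).round(2),'L',np.linalg.norm(e).round(4)); return q.mean(0),yaw
d2=pickle.load(open('w2.pkl','rb')); d3=pickle.load(open('w3.pkl','rb'))
c2,y2=bush(d2,[(253,189),(400,188),(256,236),(398,236)],.014)
c3,y3=bush(d3,[(215,219),(427,219),(221,283),(422,284)],.0735)
off=np.array([.4321,.2214])-c2; print('off',off); print('cover now',c3+off,'yaw',np.degrees(y3))
# depth-edge check: plate far edge
P=cloud(d3);X,Y,Z=[P[...,i] for i in range(3)]
m=(Z>.066)&(Z<.08)&(np.hypot(X-.46,Y-.055)<.12); m[300:]=0
q=np.c_[X[m],Y[m]].astype(np.float32); r=cv2.minAreaRect(q); print(r, X[m].min(), Y[m].min(),Y[m].max())
A=np.c_[X[m],Y[m],np.ones(m.sum())]; print('tilt',np.linalg.lstsq(A,Z[m],rcond=None)[0])
```

```text
Traceback (most recent call last):
ValueError: attempt to get argmax of an empty sequence
```

Run:
```python
from m import *
import pickle
def bush(d,pts,z):
    q=np.array([onz(d,p,z)[:2] for p in pts]); e=(q[1]+q[3]-q[0]-q[2])/2; yaw=np.arctan2(-e[0],e[1]); 
    print(q.round(4).tolist(),'ctr',q.mean(0).round(4),'yaw',np.degrees(yaw).round(2),'L',np.linalg.norm(e).round(4)); return q.mean(0),yaw
d2=pickle.load(open('w2.pkl','rb')); d3=pickle.load(open('w3.pkl','rb'))
c2,y2=bush(d2,[(253,189),(400,188),(256,236),(398,236)],.014)
c3,y3=bush(d3,[(215,219),(427,219),(221,283),(422,284)],.0735)
off=np.array([.4321,.2214])-c2; print('off',off); print('cover now',c3+off,'yaw',np.degrees(y3))
P=cloud(d3);X,Y,Z=[P[...,i] for i in range(3)]
m=(Z>.066)&(Z<.08)&(np.hypot(X-.46,Y-.055)<.12); m[270:]=0
q=np.c_[X[m],Y[m]].astype(np.float32); print(cv2.minAreaRect(q), X[m].min(), Y[m].min(),Y[m].max())
A=np.c_[X[m],Y[m],np.ones(m.sum())]; print('tilt',np.linalg.lstsq(A,Z[m],rcond=None)[0])
```

```text
[[0.419, 0.1731], [0.4136, 0.2684], [0.4513, 0.1751], [0.4465, 0.2706]] ctr [0.4326 0.2218] yaw 3.04 L 0.0956
[[0.4458, 0.0044], [0.4429, 0.1006], [0.4779, 0.0056], [0.4754, 0.1018]] ctr [0.4605 0.0531] yaw 1.61 L 0.0962
off [-0.00048187 -0.00040808]
cover now [0.46002028 0.05269461] yaw 1.6106712602966249
((0.4440925717353821, 0.052425265312194824), (0.05216563120484352, 0.15136536955833435), 1.701275110244751) 0.4158892911459626 -0.023537355512401353 0.12846950610607116
tilt [ 0.00523664 -0.00299644  0.0706356 ]
```

Emit:
move_arm --pt "0 0 0.005 3 -20 0 255" --pt "0 0 0.005 6 -40 0 255" --pt "0 0 0.008 9.5 -51 0 255" --pt "0 0 0.008 9.5 -51 -10 255" --pt "0 0 0.008 9.5 -51 -20 255" --pt "0 0 0.008 9.5 -51 -26 255" --pt "0 0 0.008 9.5 -51 -28 255" --pt "0 0 0.008 9.5 -51 -28 255"

```text
time: 6.5
eef_pos: [0.4705, 0.005, 0.057]
tcp_rot: [-0.509, 0.491, 0.51, 0.489]
contact_force: [-0.3, -0.5, -1.8]
opening: 0.155
```

Run:
```python
from m import *
import pickle
s=readout.get_state(); print(s['time'],s['eef_pos'].round(4),s['contact_force'],s['wrist_torque'],s['opening'])
d=cam('wrist'); pickle.dump(d,open('w4.pkl','wb')); save('w4',d['color'])
```

```text
6.5 [0.4705 0.005  0.057 ] [-0.25709867 -0.53723828 -1.80360914] [ 0.01359763 -0.04626955 -0.00542763] 0.1545712893785845
```

View pics/w4.png

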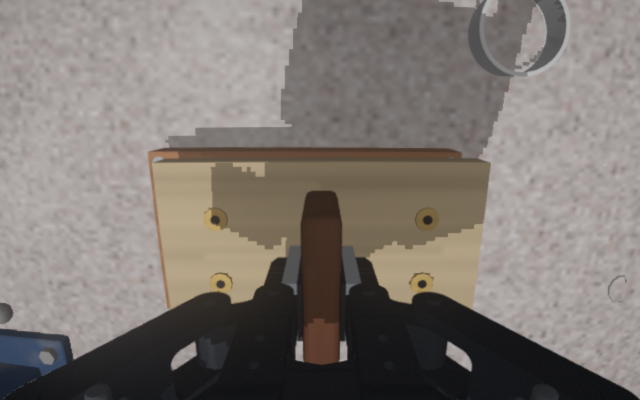

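Run:
```python
from m import *
import pickle
d=pickle.load(open('w4.pkl','rb')); g=cv2.cvtColor(d['color'],cv2.COLOR_RGB2HSV)
for u in (190,230,270,300,350,400,440):
    print(u,d['color'][144:168,u].tolist()[::1] if u==300 else '')
P=cloud(d);X,Y,Z=[P[...,i] for i in range(3)]
m=(Z>.038)&(Z<.055)&(np.hypot(X-.46,Y)<.12); m[270:]=0
q=np.c_[X[m],Y[m]].astype(np.float32); print('cover',cv2.minAreaRect(q), np.median(Z[m]))
mj=(Z>.014)&(Z<.026)&(np.hypot(X-.46,Y)<.12); mj[200:]=0
for u in range(200,450,40):
    a=X[:,u][m[:,u]].min(); b=X[:,u][mj[:,u]].min(); print(u,'cover edge',a.round(4),'jig edge',b.round(4),Y[165,u].round(3))
```

```text
190 
230 
270 
300 [[120, 113, 111], [120, 113, 111], [114, 107, 103], [96, 83, 75], [79, 61, 50], [77, 58, 46], [80, 60, 48], [88, 65, 51], [97, 71, 55], [99, 72, 56], [100, 73, 56], [100, 73, 56], [99, 73, 55], [95, 74, 58], [87, 76, 62], [88, 78, 63], [91, 81, 66], [99, 88, 71], [113, 101, 81], [120, 108, 87], [121, 108, 87], [121, 108, 87], [121, 108, 87], [121, 108, 87]]
350 
400 
440 
cover ((0.45259562134742737, 0.002840757369995117), (0.05241901054978371, 0.15122520923614502), 2.159501791000366) 0.04393192468758578
200 cover edge 0.4289 jig edge 0.4271 -0.051
240 cover edge 0.4282 jig edge 0.4265 -0.033
280 cover edge 0.4278 jig edge 0.4259 -0.016
320 cover edge 0.427 jig edge 0.4252 0.002
360 cover edge 0.4264 jig edge 0.4245 0.019
400 cover edge 0.4255 jig edge 0.4236 0.037
440 cover edge 0.4247 jig edge 0.4229 0.054
```

The cover edge runs parallel to the jig, 1.2 mm too near the robot. I'll shift +x by that much and lower onto the pin tip.

Emit:
move_arm --pt "0 0 0 2 0 0 255" --pt "0 0 0 2 0 -2 255" --pt "0 0 0 2 0 -3 255" --pt "0 0 0 2 0 -4 255" --pt "0 0 0 2 0 -4 255"

```text
time: 7.05
eef_pos: [0.4732, 0.0047, 0.0541]
tcp_rot: [0.51, -0.491, -0.509, -0.49]
contact_force: [-1.3, 0.0, 2.1]
opening: 0.152
```

Emit:
move_arm --pt "0 0 0 -1 -1 -0.5 255" --pt "0 0 0 -1.5 -2 -0.5 255" --pt "0 0 0 -1.5 -3 -0.5 255" --pt "0 0 0 -1.5 -4 -0.5 255" --pt "0 0 0 -1.5 -5 -0.5 255" --pt "0 0 0 -1.5 -6 -0.5 255" --pt "0 0 0 -1.5 -6 -0.5 255"

```text
time: 7.75
eef_pos: [0.4718, -0.0015, 0.0537]
tcp_rot: [0.51, -0.491, -0.509, -0.49]
contact_force: [1.1, 3.0, 3.0]
opening: 0.152
```

```bash
cat > e.py <<'E'
from m import *
import sys
s=readout.get_state(); print(s['time'],s['eef_pos'].round(4),s['contact_force'].round(2),s['wrist_torque'].round(3),s['opening'].round(3))
M=R.from_quat(s['tcp_rot']).as_matrix(); print('tool x',M[:,0].round(4),'yaw',np.degrees(np.arctan2(-M[0,2],M[1,2])).round(2))
d=cam('wrist'); save(sys.argv[1],d['color'])
P=cloud(d);X,Y,Z=[P[...,i] for i in range(3)]
c=s['eef_pos']
m=(np.abs(Z-(c[2]-.013))<.006)&(np.hypot(X-c[0],Y-c[1])<.12); m[270:]=0
q=np.c_[X[m],Y[m]].astype(np.float32); r=cv2.minAreaRect(q); print('cover yctr',round(r[0][1],4),'ang',round(r[2],2),'ztop',np.median(Z[m]))
A=np.c_[X[m],Y[m],np.ones(m.sum())]; print('tilt',np.linalg.lstsq(A,Z[m],rcond=None)[0].round(4))
mj=(Z>.012)&(Z<.026)&(np.hypot(X-.46,Y)<.12); mj[200:]=0
g=[]
for u in range(200,450,10):
    if m[:,u].any() and mj[:,u].any():
        g.append(X[:,u][m[:,u]].min()-X[:,u][mj[:,u]].min())
print('edge gap',np.median(g) if g else None)
E
python3 e.py w5
```

```text
Traceback (most recent call last):
  File "e.py", line 3, in <module>
    s=readout.get_state(); print(s['time'],s['eef_pos'].round(4),s['contact_force'].round(2),s['wrist_torque'].round(3),s['opening'].round(3))
                                                                                                                        ^^^^^^^^^^^^^^^^^^
AttributeError: 'float' object has no attribute 'round'
```

```bash
sed -i "s/s\['opening'\].round(3)/s['opening']/" e.py; python3 e.py w5
```

```text
7.75 [ 0.4718 -0.0015  0.0537] [1.11 2.96 3.  ] [ 0.502 -0.146  0.046] 0.15166634167152124
tool x [-5.0e-04 -1.7e-03 -1.0e+00] yaw 2.22
cover yctr -0.0035 ang 2.25 ztop 0.04061778571507797
tilt [ 0.002  -0.0008  0.0397]
edge gap 0.0029941068928025505
```

Gap is now 3.0 mm, which is centred, and the plate is parallel and level. About 3 mm of slide remains to the pin's estimated place.

Emit:
move_arm --pt "0 0 0 0 -1 0 255" --pt "0 0 0 0 -2 0 255" --pt "0 0 0 0 -3 -0.5 255" --pt "0 0 0 0 -3.5 -1 255" --pt "0 0 0 0 -3.5 -1.5 255" --pt "0 0 0 0 -3.5 -1.5 255"

```text
time: 8.4
eef_pos: [0.4714, -0.0051, 0.0518]
tcp_rot: [0.51, -0.491, -0.51, -0.489]
contact_force: [0.6, 0.5, -2.4]
opening: 0.151
```

```bash
python3 e.py w6
```

```text
8.4 [ 0.4714 -0.0051  0.0518] [ 0.56  0.53 -2.42] [ 0.026  0.009 -0.001] 0.15089685431194264
tool x [-0.0014 -0.0018 -1.    ] yaw 2.22
cover yctr -0.0073 ang 2.25 ztop 0.038708558319047834
tilt [ 0.0012 -0.0014  0.0382]
edge gap 0.0024364253028257288
```

The force vanished and the plate is 2 mm below tip height, so the socket is over the pin. Lowering.

Emit:
move_arm --pt "0 0 0 0.3 0 -1 255" --pt "0 0 0 0.3 0 -2 255" --pt "0 0 0 0.3 0 -3 255" --pt "0 0 0 0.3 0 -4 255" --pt "0 0 0 0.3 0 -4 255"

```text
time: 8.95
eef_pos: [0.4717, -0.005, 0.0477]
tcp_rot: [0.51, -0.491, -0.51, -0.489]
contact_force: [-0.1, 0.3, -2.3]
opening: 0.153
```

```bash
python3 e.py w7
```

```text
8.95 [ 0.4717 -0.005   0.0477] [-0.12  0.28 -2.3 ] [ 0.015 -0.019  0.002] 0.15277194011785963
tool x [-0.0015 -0.0017 -1.    ] yaw 2.22
cover yctr -0.007 ang 2.35 ztop 0.03465033115641182
tilt [ 0.0014 -0.0014  0.034 ]
edge gap 0.0027327974876946715
```

Emit:
move_arm --pt "0 0 0 0 0 -0.7 255" --pt "0 0 0 0 0 -1.4 255" --pt "0 0 0 0 0 -2 255" --pt "0 0 0 0 0 -2 255" --pt "0 0 0 0 0 -2 255"

```text
time: 9.5
eef_pos: [0.4718, -0.0051, 0.0463]
tcp_rot: [0.51, -0.491, -0.51, -0.489]
contact_force: [-3.7, 0.3, 3.0]
opening: 0.152
```

Emit:
move_arm --pt "0 0 0 -0.3 0 -1 255" --pt "0 0 0 -0.3 0 -1.5 255" --pt "0 0 0 -0.3 0 -1.5 255" --pt "0 0 0 -0.3 0 -1.5 255"

```text
time: 9.9
eef_pos: [0.4718, -0.005, 0.0462]
tcp_rot: [-0.509, 0.491, 0.51, 0.489]
contact_force: [-6.3, 0.3, 10.7]
opening: 0.149
```

```bash
python3 e.py w8
```

```text
9.9 [ 0.4718 -0.005   0.0462] [-6.33  0.28 10.65] [ 0.174  0.779 -0.044] 0.14920146682334462
tool x [-0.0022 -0.0017 -1.    ] yaw 2.23
cover yctr -0.0068 ang 2.4 ztop 0.033112727092243915
tilt [ 0.0022 -0.0005  0.0321]
edge gap 0.0028544863496269834
```

Emit:
move_arm --pt "0 0 0 -0.7 0 -1.5 255" --pt "0 0 0 -1 0 -1.7 255" --pt "0 0 0 -1 0 -1.7 255" --pt "0 0 0 -1 0 -1.7 255" --pt "0 0 0 -1 0 -1.7 255"

```text
time: 10.45
eef_pos: [0.4717, -0.0051, 0.0462]
tcp_rot: [0.51, -0.491, -0.509, -0.49]
contact_force: [-4.5, 1.2, 10.1]
opening: 0.148
```

```bash
python3 e.py w9
python3 - <<'E'
from m import *
d=cam('side'); save('side9',cv2.resize(d['color'][140:320,260:420],None,fx=3.3,fy=3.3,interpolation=cv2.INTER_CUBIC))
d=cam('scene'); save('scene9',cv2.resize(d['color'][150:300,240:440],None,fx=4,fy=4,interpolation=cv2.INTER_CUBIC))
s=readout.get_state(); print(s['time'],s['contact_force'],s['eef_pos'])
E
```

```text
10.45 [ 0.4717 -0.0051  0.0462] [-4.47  1.21 10.07] [0.277 0.561 0.   ] 0.14840539844738543
tool x [-7.0e-04 -1.6e-03 -1.0e+00] yaw 2.23
cover yctr -0.0069 ang 2.17 ztop 0.03307811614108999
tilt [ 0.003  -0.0004  0.0317]
edge gap 0.0028514079598406794
10.6 [-4.91211865  0.97546387  9.27834274] [ 0.47175457 -0.0050639   0.04616334]
```

View pics/w9.png

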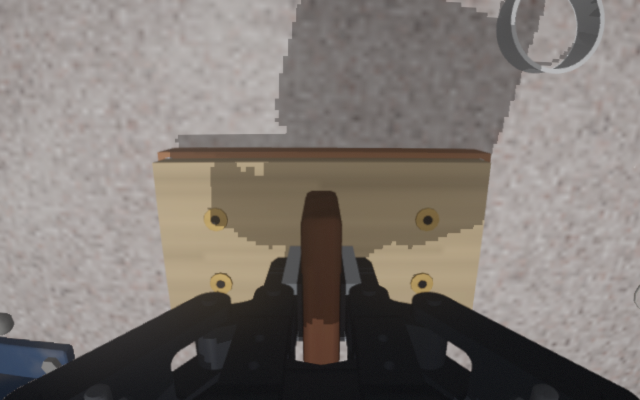

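View pics/scene9.png

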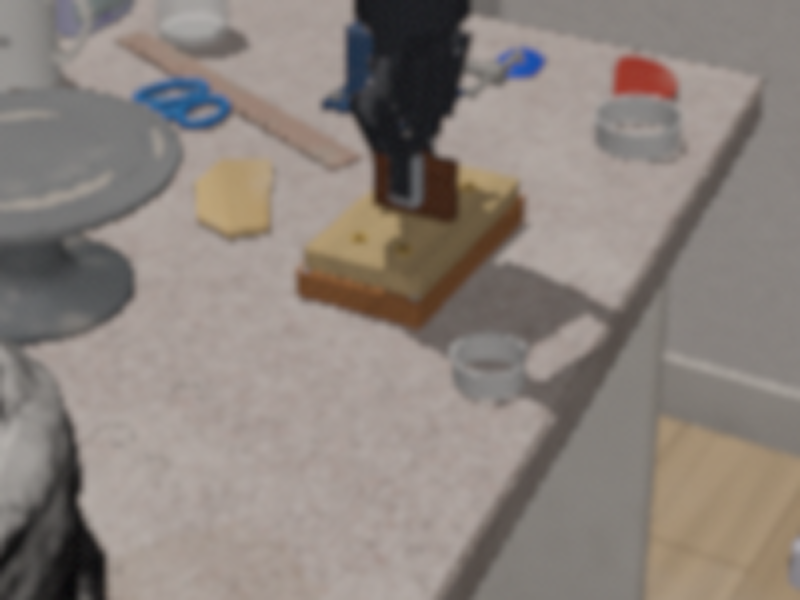

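View pics/side9.png

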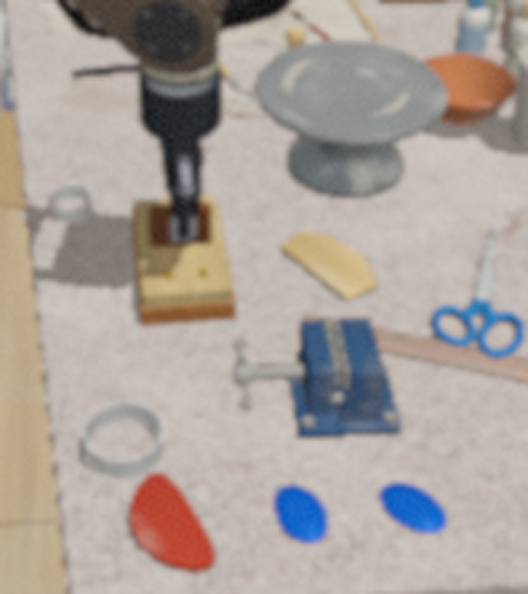

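All views show the cover flat and centred on the jig, with the bystanders undisturbed. Force on the jig is about 12 N (tool reading plus carried weight). I'll trim it to 15 N and let it settle.

Emit:
move_arm --pt "0 0 0 -1 0 -2 255" --pt "0 0 0 -1 0 -2.2 255" --pt "0 0 0 -1 0 -2.2 255" --pt "0 0 0 -1 0 -2.2 255" --pt "0 0 0 -1 0 -2.2 255" --pt "0 0 0 -1 0 -2.2 255" --pt "0 0 0 -1 0 -2.2 255" --pt "0 0 0 -1 0 -2.2 255" --pt "0 0 0 -1 0 -2.2 255" --pt "0 0 0 -1 0 -2.2 255"

```text
time: 11.6
eef_pos: [0.4718, -0.0051, 0.0461]
tcp_rot: [0.51, -0.491, -0.509, -0.49]
contact_force: [-5.7, 2.1, 13.4]
opening: 0.152
```

```bash
python3 e.py w10;python3 e.py w11
```

```text
11.6 [ 0.4718 -0.0051  0.0461] [-5.7   2.08 13.39] [ 0.252  0.873 -0.025] 0.1519786513814071
tool x [ 3.0e-04 -1.5e-03 -1.0e+00] yaw 2.23
cover yctr -0.007 ang 2.24 ztop 0.033075166170219744
tilt [ 0.0037 -0.0004  0.0314]
edge gap 0.002867908835760713
11.65 [ 0.4718 -0.0051  0.0462] [-5.71  1.35 12.77] [0.275 0.866 0.007] 0.14989974496886857
tool x [ 3.0e-04 -1.6e-03 -1.0e+00] yaw 2.23
cover yctr -0.007 ang 2.35 ztop 0.03307288310113381
tilt [ 0.0028 -0.0004  0.0318]
edge gap 0.002811043927316903
```

Steady at about 15 N on the jig (13 N at the tool plus about 2 N of cover weight). Handing in.

```bash
python3 -c "
from plant import ctrl
print(ctrl.sign_off())"
```

```text
the job is handed in; nothing more can be done
None
```

The cover is seated on the jig, and the job was handed in at 11.65 s with the handle still gripped and pressed down. I gripped the cover by its handle, lifted it and lined it up with the jig. I then rested it on the pin with about 4 N and slid it roughly 10 mm along −y. There the contact force vanished and the socket dropped over the pin, about 2 mm from the jig's middle, where the camera had put it.

**Last checks:**
- **Seating:** the tool went down 8 mm below tip-contact height. The plate-top depth read 33.1 mm where a seated cover should give 34 mm. The same depth reading was also about 1 mm low on the cover before the lift.
- **Alignment:** the cover is parallel to the jig within about 0.3° and tilted less than 0.004 rad. Its edge gap is 2.8 mm against an ideal 3.0 mm, and its centre is about 2 mm off along y.
- **Force:** the tool read about 13 N down, so roughly 15 N on the jig with the cover's weight. It was steady apart from small noise.
- **Bystanders:** the other things in the side and scene pictures look where they were. I did not locate the wood stamp in any view, so I checked it only by keeping clear of everything.

**Not as clean as I wanted:** a sideways force of about 6 N along x remained and did not fully trim out. The brooches could not be seen once covered; they were in their pockets in the last clear view, and nothing touched them after that.

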